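# Park the transfer pump: flat up, clip in the lock cover, throw the isolator

## Robot

A 7-joint arm with a two-finger parallel gripper is mounted at the origin on the work surface. World frame = base frame: x ahead of the robot, y to its left, z up, the work surface at z = 0. Lengths are in m, angles in rad, forces in N, time in s.
With the tool pointing down it reaches from about 0.425 to 0.8 m from the base axis. Payload 8.3 kg.
Tool frame: the origin (TCP) lies on the centre line of the jaws, within the pads' length; the fingertips stand r.tip_extent ahead of it and the grasp point (between the pads) lies 5 mm behind it (r.tip_extent is the distance from the TCP to the fingertips, in m); z points along the fingers, y is the direction in which the jaws open and shut (so a half turn about z gives the same grasp; the last joint's range is limited). The gripper opens to 85 mm and grips with 20 to 120 N. Pads are 22 mm wide; open, the fingers measure 114 mm over their backs; the gripper's body (76 mm by 85 mm) begins 54 mm behind the grasp point. The pads swing forward as they close: fully open they stand 13 mm farther back than shut.
Start: joints at [1.038, 0.383, 0.016, 1.37, -0.006, 1.388, -0.046], TCP at [0.283, -0.557, 0.245] pointing down, gripper open.
Joint ranges: [-2.95, 2.95], [-0.25, 2.06], [-1.52, 1.56], [0.18, 2.33], [-1.44, 4.58], [0.02, 2.06], [-3.01, 3.01]. Speed limits (rad/s): [2.39, 2.39, 3.01, 3.01, 3.14, 3.14, 3.14].

## Interface

Orientations are given as a unit quaternion [w, x, y, z].
In Python, from bench import r, viewer, order gives the robot as it stands. The module is installed in compiled form; this text tells all that it offers.
- The arm moves only by the tool apply_moves, never from a script. Its argument "motion" is one flat list of numbers, 7 for each row, row after row: the turn, a rotation vector about the tool's x, y, z in degrees, then the shift along the tool's x, y, z in mm, then the finger opening in mm, from 0 to 85.4. In form: [ax, ay, az, x, y, z, jaw, ax, ay, az, x, y, z, jaw, ...]. A call has 1 to 20 rows; each row is the pose to reach, as a shift and turn from the pose measured when the call began, along the tool's axes at that moment; what a row does not reach only later rows make up. A row lasts 1/10 s, in which the tool goes at most 50 mm and 8.59 degrees, less where a joint would pass 70% of its speed; a pose out of reach is approached as far as the arm can. A call with a gripper value outside its range is refused whole. The fingers move at their own pace and stop on an object; "force" is the grip in N (left out, the last holds). Time passes only in rows, so rows that repeat a pose let the fingers close. It gives the time, the measured TCP pose, the force and the opening at its end, in the units of the state.
- r.get_state(): the state, without advancing time (a new reading comes with each control period).
- viewer.capture(name): name is "scene" or "top"; returns (picture, depth): 420x560x3 uint8, red, green, blue; 420x560 float32, m along the optical axis (not along the pixel's ray), 0 where there is no reading.
- viewer.camera_params(name): a dict with "mtx" (3x3 intrinsics, pixels), "R" (3x3) and "t" (3): a world point X has camera coordinates R X + t. Camera axes: x right, y down, z forward; pixel columns grow to the right and rows downward; lengths in m; the calibration is good to about 2 mm. A picture is of the moment at which its call begins. camera_params takes no time and is no camera call.
- order.hand_in(): hands the job in, once; it reports no verdict.
The state is a dict: "time_s": time; "qpos": joint angles; "qvel": joint speeds; "joint_efforts": joint torques, N m; "tcp_pos": TCP position; "eef_rot": TCP orientation; "contact_force": force on the tool from outside, world axes, zero at the start; "torque": the same for the moment, N m; "grip_width": finger opening in m.
Only numpy, scipy, OpenCV 4.12 (cv2) and the standard library are available. Lean on these libraries where they do the work, as an engineer would, in place of code of your own. Each camera call takes 0.05 s, during which the arm holds its last target.

## Task

Park the blue transfer pump: turn its shaft by the black crank handle until the yellow flat on the shaft faces straight up, then put the orange lock cover over the pump's open top and press it fully home so that both sprung tabs click behind their ledges and stay caught. After that, swing the red-knobbed isolator lever all the way over to its other side. Leave the other things on the bench where they are.

Things in the scene. Friction and masses are not known exactly. Their poses are not given: they have to be found in the camera images.
- pump: Blue pump drive, fixed. Origin: on the bench under the centre of its open-topped housing; z up; x runs along the shaft away from the crank, roughly away from the robot, to the steel pump head and grey motor. Housing outside 104 (x) by 124 (y), top edge 95 above the bench, opening 88 by 104. Beyond it: pipe stubs at x 78, y +-30, 125 high; motor to x 210, 130 high.
- pump_seat (a point): Centre of the housing's opening, level with its top edge, 95 above the bench; axes as the pump's. Fully home, the cover's origin lies here, axes parallel or turned half round. The middle 36 mm of each long (+-y) side is a yellow ledge 8 high at the top edge, with a window below it for the tab.
- shaft (a joint): Shaft angle (rad): 0 = flat straight up; positive swings the crank handle from up towards the pump's -y side; stops at +-1.5. Stays where left (4 N along the arc at the handle moves it). Axis level, 55 above the bench. Shaft 56 dia with one yellow flat 20 from the axis. With the round up the cover stays 5 mm proud and cannot latch; within 0.2 rad of flat-up it fits.
- crank_pin (a point): Middle of the crank's black handle: round, 16 dia, 50 long, level, parallel to the pump's x, 45 from the shaft axis, on the flat's side (handle up = flat up), 93 from the pump's origin on its -x side. The crank arm is at its +x end, 25 from here; otherwise free all round. Can be pinched lightly from above and led along its arc.
- cover: Orange loose cover, 0.2 to 0.3 kg: plate 100 (x) by 134 (y) by 6; origin at the centre of the plate's underside, z up. Below: four round-ended pegs 12 dia, 30 long, at x +-36, y +-44 (2 mm play in the opening), a 17 deep middle block, two tabs. Starts standing on its pegs (origin 30 above the bench). Set on the opening it rests on its tabs some 17 proud.
- cover_rib (a point): Top centre of the cover's black grip rib, 40 above the cover's origin. The rib runs along the cover's x: 70 long, 18 wide (y), 34 high above the plate. Pressing the cover home takes about 8 to 14 N at the middle, with the rib held or by pushing on it, or less at one end at a time. It fits either way round.
- tab_l (a joint): Inward deflection (m) of the yellow sprung tab on the cover's +y side: 0 relaxed, at most 0.010. 24 wide, reaching 26 below the plate, its barb 57 from the cover's middle. The ledge wedges it inwards about 5 mm as the cover goes down (1000 N/m); it springs back to 0 below the ledge when home.
- tab_r (a joint): The same for the tab on the cover's -y side.
- isolator: Grey isolator box 120 (x) by 90 (y) by 50 high, fixed on the bench; origin on the bench under its middle, z up. On it a 25 high steel-dark block carries the lever, pivoting about the box's y axis at 72 above the bench over its middle.
- lever (a joint): Angle of the isolator lever (rad): 0 at the start, leaning 0.5 rad towards the box's -x side; 1.0 = fully over, leaning 0.5 rad to its +x side. It stays where left; about 1 N at the knob moves it.
- lever_tip (a point): Centre of the lever's red knob (26 dia), 80 mm from the pivot: 142 above the bench and 38 mm to the box's -x (start) or +x (thrown) side. The rod is 10 dia.
- bottle: Bystander: amber bottle 68 dia, 190 high, origin under its foot.
- jar: Bystander: glass jar 72 dia, 100 high, origin under its foot.
- can: Bystander: steel can with a green band, 66 dia, 90 high, origin under its foot.
- brush: Bystander: hand brush 170 long lying on the bench, origin near its middle, x along it.
- tin: Bystander: round blue tin with a steel lid, 86 dia, 27 high, origin under its middle.
- driver: Bystander: screwdriver 200 long lying on the bench, origin near its middle, x along it.
Not all that is in view belongs to the job. Several things have the shape of the cover; the one meant has the colours described above.

How it is judged:
On the way, in this order (a step that is already met when the one before it is completed fails the run):
1. the shaft's flat faces up (within 0.2 rad) (value of joint shaft between -0.2 and 0.2 rad), for 0.2 s.
2. the cover is fully home with both tabs sprung back under their ledges (all of step 1 and z of cover in the frame of pump_seat between -0.004 and 0.0025 m and horizontal distance between cover and pump_seat below 0.006 m and angle between the x axis of cover and the x axis of pump_seat, either way round below 0.12 rad and angle between cover's own z axis and vertical below 0.06 rad and value of joint each of tab_l, tab_r below 0.002 m), for 0.2 s.
3. the isolator lever is thrown fully over (value of joint lever above 0.85 rad), for 0.2 s.
At the end, for the whole second after the job is handed in: Shaft flat up within 0.2 rad; cover at rest on the pump's top, centred within 6 mm, square within 0.12 rad (either way round), level within 0.06 rad and no more than 2.5 mm proud, with both tabs sprung back to less than 2 mm deflection; lever thrown past 0.85 rad of 1.0 (all of step 2 and value of joint lever above 0.85 rad and linear speed of cover below 0.02 m/s); the robot touches nothing.
It fails at once if a bystander (bottle, jar, can, brush, tin or screwdriver) is moved more than 40 mm (distance of any of bottle, jar, can, brush, tin, driver from where it was at the start of the episode above 0.04 m).
It also fails if it takes over 59 s, if anything falls off the work surface, if the arm or the gripper's body presses on something with over 40 N, if the wrist force passes 120 N, or if a joint passes its speed limit or range.

## Working session

There is one attempt and no reset: what is moved stays moved. The work goes in short steps, Python scripts to look and compute and a tool call to move; the robot and the scene stay as the last step left them, time stands still between calls to the robot, and variables do not carry over. Pictures are saved under pics/ and viewed, and the job is handed in when it is done.

Besides the shell and the picture viewer there is one more tool, called after "Call:" by a JSON object that holds its "api" and its "payload", one argument or row to a line. apply_moves: Moves the arm, as the interface text tells. Its arguments: {"type":"object","properties":{"motion":{"type":"array"},"force":{"type":"number"}},"required":["motion"]}

```bash
mkdir -p pics; python3 - <<'E'
from bench import r,viewer
import cv2,numpy as np
for n in("scene","top"):
    p,d=viewer.capture(n); cv2.imwrite(f"pics/{n}0.png",p[:,:,::-1]); np.savez(f"{n}0.npz",p=p,d=d)
    c=viewer.camera_params(n); print(n,c)
s=r.get_state(); print(s, r.tip_extent)
E
```

```text
scene {'mtx': array([[468.66479919,   0.        , 281.93646017],
       [  0.        , 468.66479919, 205.32938105],
       [  0.        ,   0.        ,   1.        ]]), 'R': array([[-0.85345136,  0.52115215,  0.00460582],
       [ 0.27477042,  0.45744498, -0.84572177],
       [-0.44285663, -0.72051685, -0.53360423]]), 't': array([ 0.43990091, -0.04647548,  1.60818829])}
top {'mtx': array([[468.80571627,   0.        , 279.7701631 ],
       [  0.        , 468.80571627, 208.2144813 ],
       [  0.        ,   0.        ,   1.        ]]), 'R': array([[-0.02382063, -0.99970494,  0.00475535],
       [-0.98410248,  0.02261093, -0.17615634],
       [ 0.17599684, -0.00887591, -0.98435071]]), 't': array([0.01975853, 0.56210309, 1.24284039])}
{'time_s': 0.1, 'qpos': array([ 1.03807875,  0.38418331,  0.01638302,  1.37102978, -0.00630941,
        1.38817253, -0.04650711]), 'qvel': array([-0.00111218, -0.00080292, -0.00014023, -0.00331974,  0.00193632,
        0.00103978, -0.00067046]), 'joint_efforts': array([ 3.57534664e-03, -6.29126215e+01,  8.48182831e-01, -3.72755349e+01,
        1.68185594e-02,  1.03780587e-02,  1.24458813e-05]), 'tcp_pos': array([ 0.28279924, -0.55689742,  0.2443694 ]), 'eef_rot': array([-8.45781894e-04,  9.72529700e-01,  2.32777194e-01, -2.12087547e-04]), 'contact_force': array([-0.11658786,  0.16614288, -0.20577561]), 'torque': array([0.04906607, 0.0020581 , 0.00238539]), 'grip_width': 0.0853489791721902} 0.014
```

View pics/scene0.png

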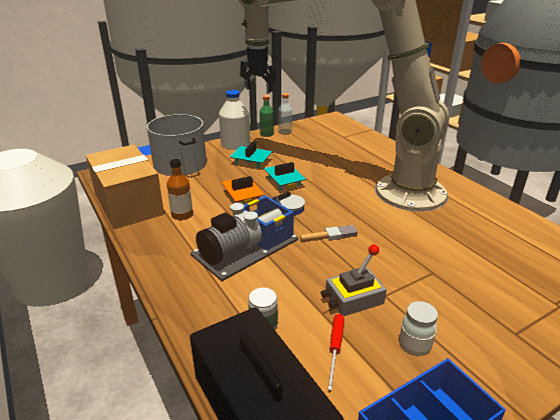

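View pics/top0.png

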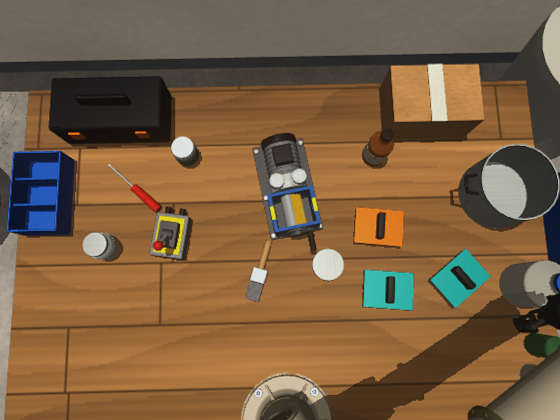

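The top view shows the pump at (290,190), the orange cover at (379,227), the lever at (165,240) and the tin at (328,265) beside the crank at (312,240). Next I'll measure these and zoom in.

```bash
cat > h.py <<'E'
import numpy as np,cv2
from bench import r,viewer
from scipy.spatial.transform import Rotation as Ro
def cloud(n,d):
    c=viewer.camera_params(n);K=c['mtx'];v,u=np.mgrid[0:420,0:560]
    X=np.stack([(u-K[0,2])/K[0,0]*d,(v-K[1,2])/K[1,1]*d,d],-1)
    return (X-c['t'])@c['R']
def ray(n,u,v,z):
    c=viewer.camera_params(n);K=c['mtx'];d=c['R'].T@np.array([(u-K[0,2])/K[0,0],(v-K[1,2])/K[1,1],1]);o=-c['R'].T@c['t']
    return o+d*(z-o[2])/d[2]
def proj(n,X):
    c=viewer.camera_params(n);p=c['mtx']@(c['R']@np.asarray(X)+c['t']);return p[:2]/p[2]
def pose():
    s=r.get_state();q=s['eef_rot'];return s['tcp_pos'],Ro.from_quat([q[1],q[2],q[3],q[0]])
def rel(p,yaw):
    """target TCP p pointing down with tool y axis along world angle yaw (deg, mod 180 nearest) -> row"""
    P,R=pose();best=None
    for a in (yaw,yaw+180):
        a=np.radians(a);y=np.array([np.cos(a),np.sin(a),0]);z=np.array([0,0,-1.]);x=np.cross(y,z)
        T=Ro.from_matrix(np.stack([x,y,z],1));rv=(R.inv()*T).as_rotvec(degrees=True)
        if best is None or np.linalg.norm(rv)<np.linalg.norm(best):best=rv
    return best.round(2),(R.inv().apply(np.asarray(p)-P)*1000).round(1)
def cap(n,tag,box=None,k=1):
    p,d=viewer.capture(n);np.savez(f"{tag}.npz",p=p,d=d)
    q=p if box is None else p[box[1]:box[3],box[0]:box[2]]
    cv2.imwrite(f"pics/{tag}.png",cv2.resize(q,None,fx=k,fy=k,interpolation=cv2.INTER_CUBIC)[:,:,::-1]);return p,d
E
python3 - <<'E'
from h import *
t=np.load("top0.npz");p,d=t['p'],t['d'];X=cloud("top",d)
s=np.load("scene0.npz")
cv2.imwrite("pics/topz.png",cv2.resize(p[120:310,220:420],None,fx=3,fy=3,interpolation=cv2.INTER_CUBIC)[:,:,::-1])
cv2.imwrite("pics/scz.png",cv2.resize(s['p'][160:320,180:400],None,fx=3,fy=3,interpolation=cv2.INTER_CUBIC)[:,:,::-1])
for n,f in(("top",t),("scene",s)):
    p=f['p'];X=cloud(n,f['d']);hsv=cv2.cvtColor(p,cv2.COLOR_RGB2HSV);H,S,V=[hsv[...,i].astype(int) for i in range(3)]
    for nm,m in dict(orange=(H>7)&(H<16)&(S>220)&(V>150),blue=(H>105)&(H<125)&(S>150)&(V>60),yellow=(H>22)&(H<32)&(S>180)&(V>120),red=((H<5)|(H>175))&(S>200)&(V>120)).items():
        cn,lab,st,ce=cv2.connectedComponentsWithStats(m.astype(np.uint8))
        for i in range(1,cn):
            if st[i,4]>12:
                Y=X[lab==i];print(n,nm,ce[i].round(1),st[i,4],"med",np.median(Y,0).round(3),"z",np.percentile(Y[:,2],[5,95]).round(3))
E
```

```text
top orange [ 73.3 133.5] 23 med [0.772 0.562 0.104] z [0.101 0.107]
top blue [ 38.9 194.7] 2304 med [0.62  0.686 0.006] z [0.001 0.091]
top blue [289.5 193. ] 169 med [ 0.598 -0.019  0.094] z [0.089 0.098]
top blue [296.6 223.7] 177 med [ 0.51  -0.037  0.094] z [0.09  0.098]
top blue [558.1 282. ] 41 med [ 0.343 -0.637  0.218] z [0.215 0.221]
top yellow [314.1 203.7] 44 med [ 0.565 -0.085  0.094] z [0.091 0.097]
top yellow [272.8 212.5] 48 med [0.545 0.025 0.094] z [0.007 0.099]
top yellow [173.4 229.7] 251 med [0.522 0.289 0.051] z [0.046 0.055]
top yellow [161.5 249.9] 38 med [0.453 0.325 0.052] z [0.046 0.142]
top red [145.1 197.5] 257 med [0.606 0.386 0.023] z [0.017 0.028]
top red [157.4 245. ] 57 med [0.458 0.315 0.152] z [0.147 0.156]
scene orange [177.2 180.7] 151 med [ 0.729 -0.253  0.131] z [0.12  0.144]
scene orange [228.4 191.3] 26 med [ 0.557 -0.265  0.035] z [0.031 0.037]
scene blue [429.1  48.2] 34 med [-1.953 -1.75  -0.129] z [-0.184 -0.087]
scene blue [232.4  93.1] 77 med [ 0.343 -0.649  0.218] z [0.207 0.221]
scene blue [145.1 149.6] 86 med [ 0.548 -1.327 -0.251] z [-0.257  0.066]
scene blue [277.8 204.9] 88 med [ 0.508 -0.035  0.094] z [0.091 0.097]
scene blue [265.6 222. ] 43 med [0.588 0.028 0.094] z [0.091 0.097]
scene blue [434.9 400.7] 4082 med [0.585 0.629 0.05 ] z [0.005 0.09 ]
scene yellow [252.8 201.6] 21 med [ 0.564 -0.085  0.095] z [0.093 0.096]
scene yellow [278.7 217.7] 25 med [0.542 0.026 0.094] z [0.091 0.096]
scene yellow [352.7 288.1] 260 med [0.529 0.331 0.051] z [0.049 0.054]
scene red [373.6 248.4] 61 med [0.463 0.321 0.15 ] z [0.144 0.155]
scene red [337.  331.2] 341 med [0.61  0.391 0.023] z [0.018 0.027]
```

View pics/topz.png

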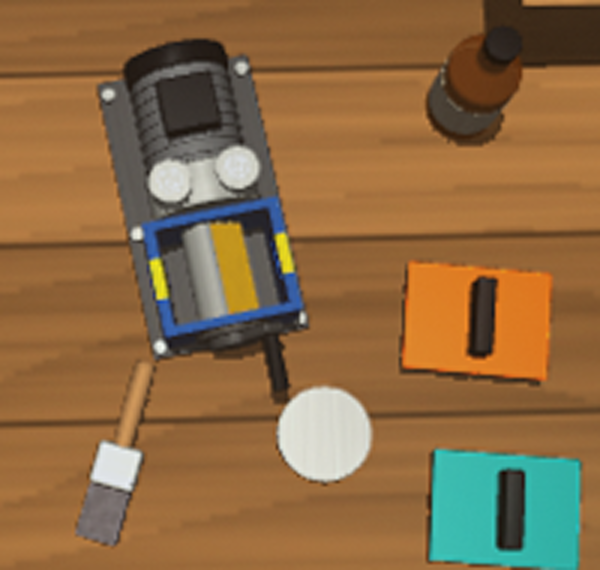

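View pics/scz.png

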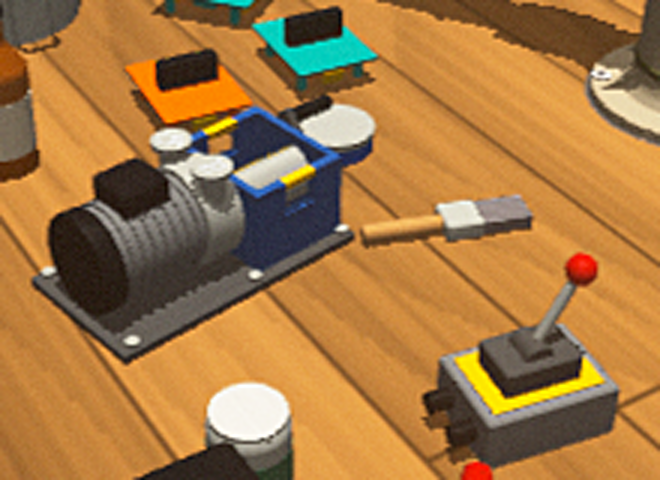

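```bash
python3 - <<'E'
from h import *
for n in("top","scene"):
    f=np.load(n+"0.npz");p=f['p'];X=cloud(n,f['d']);hsv=cv2.cvtColor(p,cv2.COLOR_RGB2HSV);H,S,V=[hsv[...,i].astype(int) for i in range(3)]
    m=(((H>105)&(H<125)&(S>130)&(V>40))|((H>20)&(H<33)&(S>150)&(V>100)))&(abs(X[...,2]-.095)<.006)&(abs(X[...,0]-.555)<.1)&(abs(X[...,1]+.03)<.1)
    v,u=np.nonzero(m);W=np.array([ray(n,a,b,.095)[:2] for a,b in zip(u,v)])
    rc=cv2.minAreaRect((W*1000).astype(np.float32));print(n,"housing",m.sum(),rc)
    # cover
    m=(H>5)&(H<18)&(S>200)&(V>110)&(abs(X[...,2]-.036)<.006)&(abs(X[...,1]+.24)<.12)
    v,u=np.nonzero(m);W=np.array([ray(n,a,b,.036)[:2] for a,b in zip(u,v)])
    if len(W): print(n,"cover",m.sum(),cv2.minAreaRect((W*1000).astype(np.float32)))
    # cover rib (dark, above .05)
    m=(V<80)&(abs(X[...,2]-.07)<.006)&(abs(X[...,0]-.53)<.08)&(abs(X[...,1]+.24)<.08)
    if m.sum()>5:
        v,u=np.nonzero(m);W=np.array([ray(n,a,b,.07)[:2] for a,b in zip(u,v)])
        print(n,"rib",m.sum(),cv2.minAreaRect((W*1000).astype(np.float32)),X[m].mean(0))
    # crank handle dark, in front of housing
    c,s=np.cos(np.radians(10.3)),np.sin(np.radians(10.3))
    L=(X[...,:2]-[.555,-.03])@np.array([[c,-s],[s,c]])
    m=(V<70)&(L[...,0]<-.07)&(L[...,0]>-.14)&(X[...,2]>.045)&(abs(L[...,1])<.08)
    print(n,"crank",m.sum());
    for a,b in list(zip(L[m],X[m][:,2]))[::max(1,m.sum()//14)]: print((a*1000).round(),round(b*1000))
    # isolator yellow
    m=(H>20)&(H<33)&(S>150)&(V>100)&(abs(X[...,2]-.05)<.006)&(X[...,1]>.2)
    v,u=np.nonzero(m);W=np.array([ray(n,a,b,.05)[:2] for a,b in zip(u,v)])
    print(n,"iso",cv2.minAreaRect((W*1000).astype(np.float32)))
    m=(S<90)&(abs(X[...,2]-.05)<.007)&(X[...,1]>.2)&(X[...,1]<.42)&(abs(X[...,0]-.5)<.12)|m
    v,u=np.nonzero(m);W=np.array([ray(n,a,b,.05)[:2] for a,b in zip(u,v)])
    print(n,"iso box",m.sum(),cv2.minAreaRect((W*1000).astype(np.float32)))
E
```

```text
top housing 468 ((552.7619018554688, -28.922080993652344), (104.40310668945312, 123.37898254394531), 10.4883451461792)
top cover 1433 ((507.3763732910156, -265.82586669921875), (133.45997619628906, 99.3416519165039), 83.44476318359375)
top rib 160 ((506.70806884765625, -264.9652404785156), (18.13603973388672, 66.77317810058594), 83.7004165649414) [ 0.50710155 -0.26541081  0.06888119]
top crank 104
[-71. -32.] 97
[-73. -21.] 91
[-70. -18.] 50
[-78. -20.] 91
[-83. -24.] 97
[-86. -25.] 104
[-89. -30.] 94
[-93. -22.] 95
[-96. -23.] 96
[-100.  -28.] 97
[-103.  -32.] 98
[-107.  -24.] 96
[-110.  -28.] 96
[-114.  -33.] 94
[-117.  -24.] 96
top iso ((496.021484375, 311.3384704589844), (70.71153259277344, 99.1248550415039), 81.0077896118164)Traceback (most recent call last):
  File "<stdin>", line 27, in <module>
  File "h.py", line 9, in ray
    c=viewer.camera_params(n);K=c['mtx'];d=c['R'].T@np.array([(u-K[0,2])/K[0,0],(v-K[1,2])/K[1,1],1]);o=-c['R'].T@c['t']
ValueError: time passes only in moves, steps and waits
```

```bash
python3 - <<'E'
from h import *
import pickle
pickle.dump({n:viewer.camera_params(n) for n in("top","scene")},open("cam.pkl","wb"))
s=open("h.py").read().replace("viewer.camera_params(n)","CAM[n]").replace("def cloud","import pickle\nCAM=pickle.load(open('cam.pkl','rb')) \ndef cloud",1)
open("h.py","w").write(s)
E
cat >> h.py <<'E'
PO=np.array([.5528,-.0289]);PY=10.5
def pw(x,y,z):
    a=np.radians(PY);return np.array([PO[0]+x*np.cos(a)-y*np.sin(a),PO[1]+x*np.sin(a)+y*np.cos(a),z])
E
python3 - <<'E'
from h import *
for n in("top","scene"):
    f=np.load(n+"0.npz");p=f['p'];X=cloud(n,f['d']);hsv=cv2.cvtColor(p,cv2.COLOR_RGB2HSV);H,S,V=[hsv[...,i].astype(int) for i in range(3)]
    m=(abs(X[...,2]-.05)<.006)&(X[...,1]>.2)&(X[...,1]<.42)&(abs(X[...,0]-.5)<.12)
    m=cv2.morphologyEx(m.astype(np.uint8),cv2.MORPH_OPEN,np.ones((3,3)))
    v,u=np.nonzero(m);W=np.array([ray(n,a,b,.05)[:2] for a,b in zip(u,v)])
    print(n,"iso box",m.sum(),cv2.minAreaRect((W*1000).astype(np.float32)))
    m=(((H<5)|(H>175))&(S>200)&(V>90)&(X[...,2]>.1))&(X[...,1]>.2)&(X[...,1]<.42)
    v,u=np.nonzero(m);(c,rad)=cv2.minEnclosingCircle(np.stack([u,v],1).astype(np.float32));print(n,"knob",c,ray(n,*c,.142),X[m].mean(0))
    if n=="scene":
        a=np.radians(10.5);L=(X[...,:2]-PO)@np.array([[np.cos(a),-np.sin(a)],[np.sin(a),np.cos(a)]])
        m=(V<70)&(L[...,0]<-.07)&(L[...,0]>-.14)&(X[...,2]>.045)&(abs(L[...,1])<.08);print(m.sum(),np.c_[L[m],X[m][:,2:]].round(3)[::4])
    if n=="top": print("tin",ray("top",328,265,.027))
print(pw(-.093,-.028,.15),rel(pw(-.093,-.028,.15),100.5),rel(pw(-.093,-.028,.088),100.5))
E
```

```text
top iso box 791 ((494.9167785644531, 310.674560546875), (89.89480590820312, 119.4122314453125), 80.59342193603516)
top knob (157.86363220214844, 245.0454559326172) [0.45876017 0.31670012 0.142     ] [0.4578925  0.31443764 0.15100548]
tin [ 0.40492999 -0.12236516  0.027     ]
scene iso box 695 ((499.9077453613281, 313.53680419921875), (92.2737045288086, 121.57144165039062), 80.76752471923828)
scene knob (373.3103332519531, 249.20689392089844) [0.45687086 0.31541042 0.142     ] [0.46276352 0.32123111 0.14959149]
51 [[-0.108 -0.028  0.098]
 [-0.107 -0.027  0.095]
 [-0.092 -0.028  0.098]
 [-0.106 -0.026  0.093]
 [-0.082 -0.03   0.097]
 [-0.095 -0.027  0.093]
 [-0.108 -0.023  0.09 ]
 [-0.075 -0.027  0.098]
 [-0.091 -0.027  0.091]
 [-0.102 -0.021  0.09 ]
 [-0.081 -0.024  0.093]
 [-0.097 -0.025  0.086]
 [-0.071 -0.023  0.09 ]]
[ 0.46645989 -0.07337904  0.15      ] (array([-0.1 ,  0.02, 16.42]), array([ 382.7, -347.8,   95. ])) (array([-0.1 ,  0.02, 16.42]), array([ 382.7, -347.7,  157. ]))
```

Call:
{"api": "apply_moves", "payload": {
  "motion": [0, 0, 16.4, 383, -348, 60, 45, 0, 0, 16.4, 383, -348, 60, 45, 0, 0, 16.4, 383, -348, 60, 45, 0, 0, 16.4, 383, -348, 60, 45, 0, 0, 16.4, 383, -348, 60, 45, 0, 0, 16.4, 383, -348, 60, 45, 0, 0, 16.4, 383, -348, 60, 45, 0, 0, 16.4, 383, -348, 60, 45, 0, 0, 16.4, 383, -348, 60, 45, 0, 0, 16.4, 383, -348, 60, 45, 0, 0, 16.4, 383, -348, 95, 45, 0, 0, 16.4, 383, -348, 95, 45, 0, 0, 16.4, 383, -348, 95, 45, 0, 0, 16.4, 383, -348, 95, 45],
  "force": 20
}}

```text
time_s: 1.5
tcp_pos: [0.4668, -0.0744, 0.1507]
eef_rot: [-0.0, 0.996, 0.091, -0.0]
contact_force: [0.4, -0.9, 1.0]
grip_width: 0.045
```

```bash
python3 - <<'E'
from h import *
print(r.get_state()['time_s'],pose()[0],rel(pw(-.093,-.028,.088),100.5))
cap("scene","s1",(180,100,460,320),2.5)
E
```

```text
1.5 [ 0.46681167 -0.07441606  0.15067415] (array([-0.06, -0.  , -0.09]), array([-0.2, -1. , 62.7]))
```

View pics/s1.png

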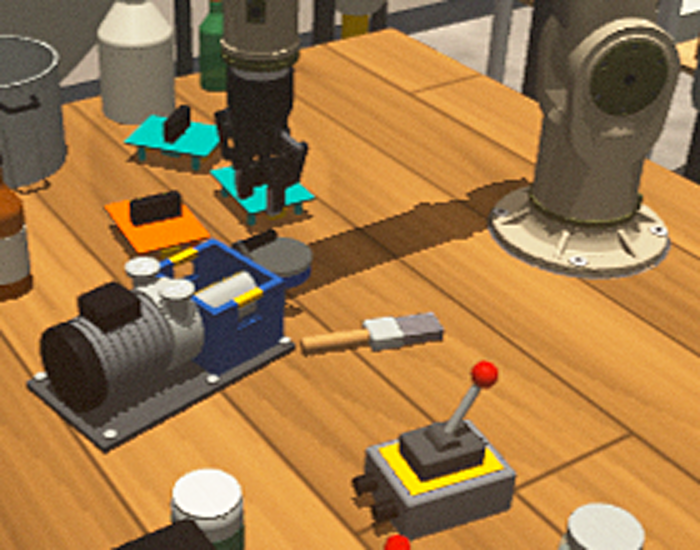

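Call:
{"api": "apply_moves", "payload": {
  "motion": [0, 0, 0, 0, -1, 30, 45, 0, 0, 0, 0, -1, 55, 45, 0, 0, 0, 0, -1, 63, 45, 0, 0, 0, 0, -1, 63, 45, 0, 0, 0, 0, -1, 63, 12, 0, 0, 0, 0, -1, 63, 12, 0, 0, 0, 0, -1, 63, 12, 0, 0, 0, 0, -1, 63, 12, 0, 0, 0, 0, -1, 63, 12, 0, 0, 0, 0, -1, 63, 12, 0, 0, 0, 0, -1, 63, 12],
  "force": 20
}}

```text
time_s: 2.65
tcp_pos: [0.4682, -0.0753, 0.0898]
eef_rot: [0.001, 0.996, 0.09, 0.002]
contact_force: [-0.1, -4.8, 4.5]
grip_width: 0.015
```

Call:
{"api": "apply_moves", "payload": {
  "motion": [0, 0, 0, 0, -3, -2, 12, 0, 0, 0, 0, -6, -4, 12, 0, 0, 0, 0, -9.5, -6, 12, 0, 0, 0, 0, -13, -7.5, 12, 0, 0, 0, 0, -16.5, -8.5, 12, 0, 0, 0, 0, -20, -9.2, 12, 0, 0, 0, 0, -24, -9.6, 12, 0, 0, 0, 0, -28, -9.7, 12, 0, 0, 0, 0, -28, -9.7, 12, 0, 0, 0, 0, -28, -9.7, 12]
}}

```text
time_s: 3.65
tcp_pos: [0.4642, -0.0495, 0.1014]
eef_rot: [0.002, 0.996, 0.089, 0.003]
contact_force: [-1.9, -6.5, 8.5]
grip_width: 0.015
```

```bash
python3 - <<'E'
from h import *
P,R=pose();a=np.radians(10.5);d=P[:2]-PO
print("local",d[0]*np.cos(a)+d[1]*np.sin(a),-d[0]*np.sin(a)+d[1]*np.cos(a),P[2])
cap("top","t2",(220,120,420,310),3)
E
```

```text
local -0.09089183354145297 -0.00407048941577309 0.10139264489809977
```

View pics/t2.png

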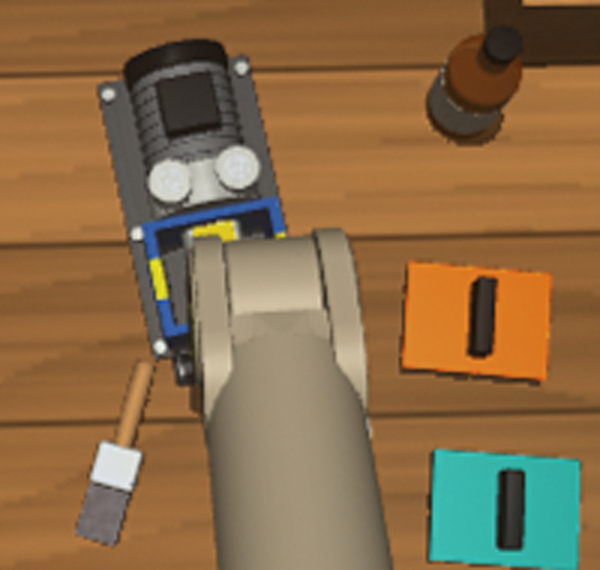

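Call:
{"api": "apply_moves", "payload": {
  "motion": [0, 0, 0, 0, -4, 0, 12, 0, 0, 0, 0, -6, 0, 12, 0, 0, 0, 0, -6, 0, 12, 0, 0, 0, 0, -6, 0, 40, 0, 0, 0, 0, -4, 0, 40, 0, 0, 0, 0, -4, 0, 40, 0, 0, 0, 0, -4, -40, 40, 0, 0, 0, 0, -4, -80, 40, 0, 0, 0, -150, 150, -120, 40, 0, 0, 0, -150, 150, -120, 50, 0, 0, 0, -150, 150, -120, 50, 0, 0, 0, -150, 150, -120, 50, 0, 0, 0, -150, 150, -120, 50, 0, 0, 0, -150, 150, -120, 50]
}}

```text
time_s: 5.1
tcp_pos: [0.3409, -0.2258, 0.2221]
eef_rot: [0.003, 0.996, 0.086, 0.004]
contact_force: [-0.0, 0.5, -0.6]
grip_width: 0.0499
```

```bash
python3 - <<'E'
from h import *
cap("top","t3",(220,120,420,310),3)
p,d=cap("scene","s3",(180,100,460,320),2.5)
f=np.load("t3.npz");p=f['p'];X=cloud("top",f['d']);a=np.radians(10.5);L=(X[...,:2]-PO)@np.array([[np.cos(a),-np.sin(a)],[np.sin(a),np.cos(a)]])
V=p.max(-1)
m=(V<80)&(L[...,0]<-.08)&(L[...,0]>-.12)&(X[...,2]>.06)&(X[...,2]<.12)&(abs(L[...,1])<.08);print(m.sum(),np.median(L[m],0),np.percentile(L[m][:,1],[5,95]),np.percentile(X[m][:,2],[50,90]))
print(rel(np.array([.507,-.2655,.14]),83.6),pose()[0])
E
```

```text
81 [-0.09908508  0.00257905] [-0.00414144  0.00899314] [0.10509973 0.10896737]
(array([ 0.24, -0.42, 16.62]), array([153.6,  70.8,  82.7])) [ 0.34267933 -0.22273851  0.22135942]
```

View pics/t3.png

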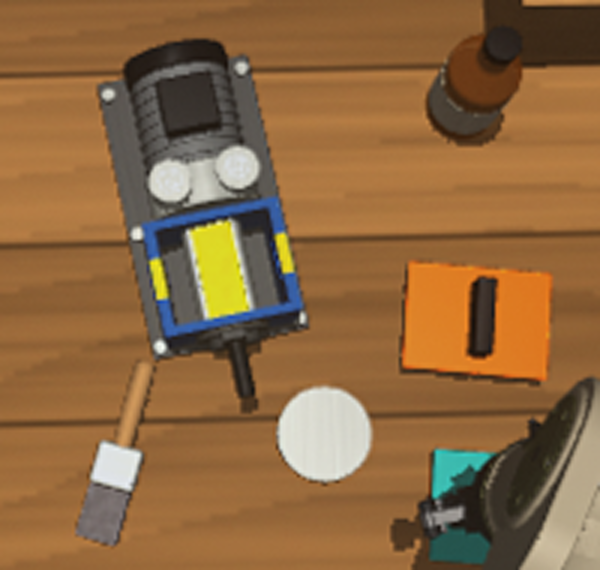

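View pics/s3.png

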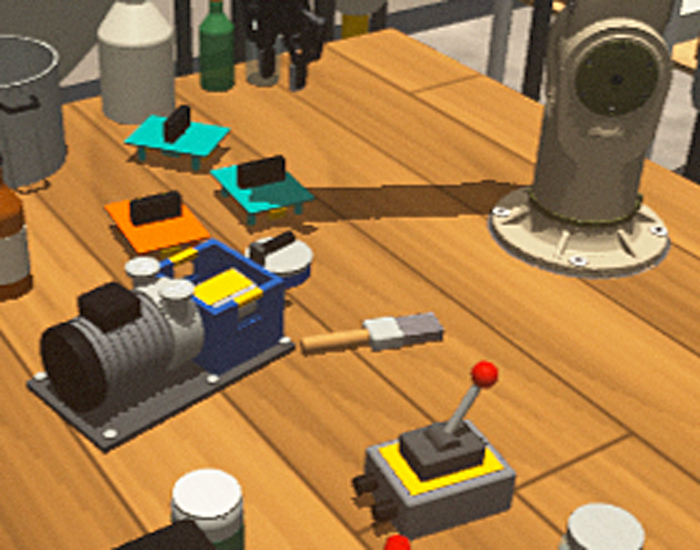

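The flat is up, with the handle about 2 mm off centre (≈0.05 rad). Next is the cover.

Call:
{"api": "apply_moves", "payload": {
  "motion": [0.2, -0.4, 16.6, 153.6, 70.8, 60, 50, 0.2, -0.4, 16.6, 153.6, 70.8, 82, 50, 0.2, -0.4, 16.6, 153.6, 70.8, 82, 50, 0.2, -0.4, 16.6, 153.6, 70.8, 82, 50, 0.2, -0.4, 16.6, 153.6, 70.8, 82, 50, 0.2, -0.4, 16.6, 153.6, 70.8, 82, 50, 0.2, -0.4, 16.6, 153.6, 70.8, 82, 50]
}}

```text
time_s: 5.9
tcp_pos: [0.5071, -0.2644, 0.1413]
eef_rot: [0.0, 0.998, -0.055, 0.0]
contact_force: [-0.2, 0.6, 0.8]
grip_width: 0.0499
```

```bash
python3 - <<'E'
from h import *
print(rel(np.array([.507,-.2655,.056]),83.6),pose()[0])
E
```

```text
(array([ 0.02, -0.04,  0.09]), array([-0. ,  1. , 85.3])) [ 0.50709445 -0.26443877  0.14126053]
```

Call:
{"api": "apply_moves", "payload": {
  "motion": [0, 0, 0, 0, 1, 40, 50, 0, 0, 0, 0, 1, 75, 50, 0, 0, 0, 0, 1, 85, 50, 0, 0, 0, 0, 1, 85, 50, 0, 0, 0, 0, 1, 85, 10, 0, 0, 0, 0, 1, 85, 10, 0, 0, 0, 0, 1, 85, 10, 0, 0, 0, 0, 1, 85, 10, 0, 0, 0, 0, 1, 85, 10, 0, 0, 0, 0, 1, 85, 10, 0, 0, 0, 0, 1, 85, 10],
  "force": 60
}}

```text
time_s: 7.0
tcp_pos: [0.5085, -0.2663, 0.0588]
eef_rot: [0.001, 0.998, -0.055, 0.002]
contact_force: [-1.2, 0.1, 8.5]
grip_width: 0.0167
```

Call:
{"api": "apply_moves", "payload": {
  "motion": [0, 0, 0, 0, 0, -30, 10, 0, 0, 0, 0, 0, -70, 10, 0, 0, 0, 0, 0, -110, 10, 0, 0, 0, 0, 0, -145, 10, 0, 0, 0, 0, 0, -150, 10, 0, 0, 0, 0, 0, -150, 10]
}}

```text
time_s: 7.6
tcp_pos: [0.5084, -0.2661, 0.2103]
eef_rot: [0.002, 0.998, -0.055, 0.004]
contact_force: [-1.0, -0.8, -3.1]
grip_width: 0.0172
```

```bash
python3 - <<'E'
from h import *
print(r.get_state()['contact_force'],rel(pw(0,0,.195),100.5),pose()[0], pw(0,0,0))
cap("scene","s4",(180,100,460,320),2.5)
E
```

```text
[-1.01154605 -0.80758287 -3.11850556] (array([  0.23,  -0.39, -16.82]), array([  18. , -240.6,   14.7])) [ 0.50837547 -0.2660538   0.21025041] [ 0.5528 -0.0289  0.    ]
```

View pics/s4.png

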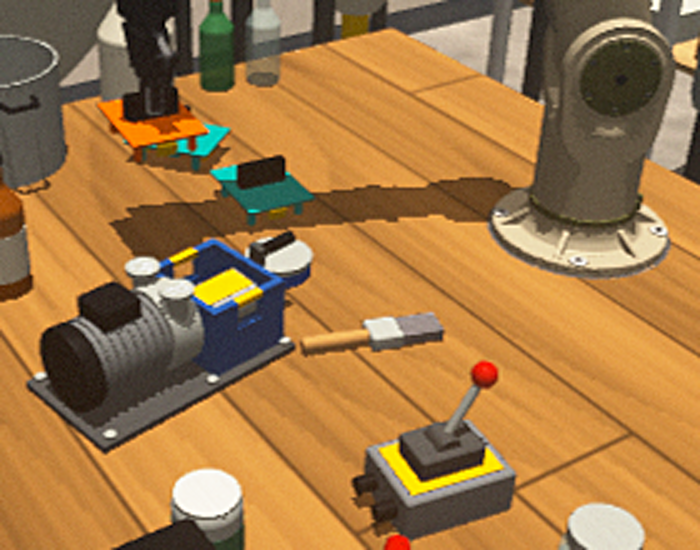

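Call:
{"api": "apply_moves", "payload": {
  "motion": [0.2, -0.4, -8, 18, -60, 0, 10, 0.2, -0.4, -16.8, 18, -110, 0, 10, 0.2, -0.4, -16.8, 18, -160, 0, 10, 0.2, -0.4, -16.8, 18, -210, 0, 10, 0.2, -0.4, -16.8, 18, -240.6, 0, 10, 0.2, -0.4, -16.8, 18, -240.6, 10, 10, 0.2, -0.4, -16.8, 18, -240.6, 10, 10, 0.2, -0.4, -16.8, 18, -240.6, 10, 10, 0.2, -0.4, -16.8, 18, -240.6, 10, 10]
}}

```text
time_s: 8.55
tcp_pos: [0.5516, -0.0303, 0.1974]
eef_rot: [-0.0, 0.996, 0.09, -0.002]
contact_force: [0.1, 0.7, -2.5]
grip_width: 0.0169
```

```bash
cat > cov.py <<'E'
from h import *
import sys
def cov(n,tag,z):
    f=np.load(tag+".npz");p=f['p'];X=cloud(n,f['d']);hsv=cv2.cvtColor(p,cv2.COLOR_RGB2HSV);H,S,V=[hsv[...,i].astype(int) for i in range(3)]
    m=(H>3)&(H<18)&(S>190)&(V>60)&(abs(X[...,1]+.03)<.12)&(abs(X[...,0]-.55)<.12)&(X[...,2]>.08)
    zz=X[m][:,2];z=np.median(zz) if z is None else z
    mm=m&(abs(X[...,2]-z)<.006);v,u=np.nonzero(mm)
    W=np.array([ray(n,a,b,z)[:2] for a,b in zip(u,v)]);a=np.radians(PY);L=(W-PO)@np.array([[np.cos(a),-np.sin(a)],[np.sin(a),np.cos(a)]])
    print(n,m.sum(),"z med",np.median(zz),np.percentile(zz,[5,95]),cv2.minAreaRect((W*1000).astype(np.float32)),"local ext x",np.percentile(L[:,0],[0.5,99.5]).round(4),"y",np.percentile(L[:,1],[0.5,99.5]).round(4))
    A=np.c_[X[mm][:,:2],np.ones(mm.sum())];print("tilt",np.linalg.lstsq(A,X[mm][:,2],rcond=None)[0].round(3))
E
python3 - <<'E'
from cov import *
cap("scene","s5",(160,120,400,300),3)
cap("top","t5",(220,120,420,310),3)
P,R=pose();print(P,rel(pw(0,0,.17),100.5))
cov("scene","s5",None);cov("top","t5",None)
E
```

```text
[ 0.55191728 -0.02993786  0.19797887] (array([-0.07,  0.17, -0.14]), array([ 1.1, -0.8, 28. ]))
scene 710 z med 0.17350044541004883 [0.15192705 0.17614914] ((553.7725219726562, -26.234474182128906), (103.42855072021484, 137.88511657714844), 10.979276657104492) local ext x [-0.0499  0.0522] y [-0.0658  0.0706]
tilt [-0.009  0.002  0.179]
top 279 z med 0.17398946867765785 [0.17057987 0.17785779] ((541.5836791992188, 24.733335494995117), (99.0041275024414, 28.37079620361328), 7.608007431030273) local ext x [-0.0503  0.0475] y [0.0393 0.0665]
tilt [ 0.001 -0.03   0.174]
```

View pics/s5.png

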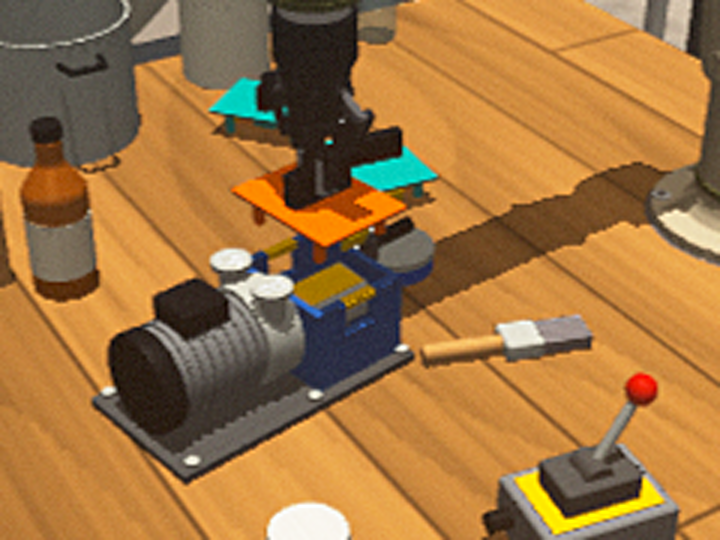

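View pics/t5.png

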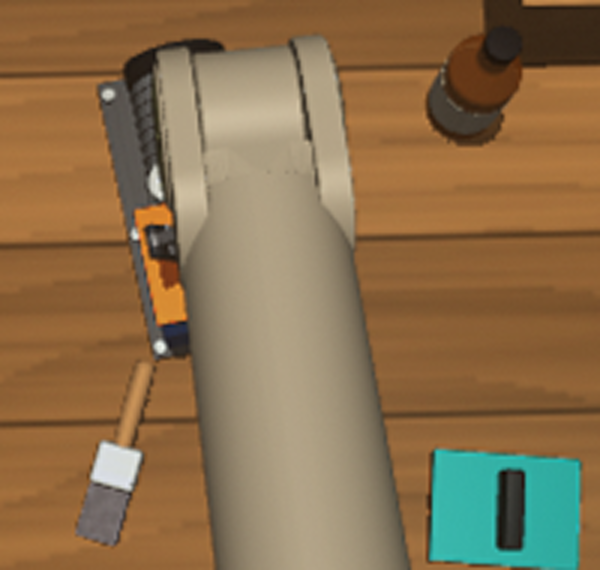

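Call:
{"api": "apply_moves", "payload": {
  "motion": [0, 0, 0, 1.1, -0.8, 15, 10, 0, 0, 0, 1.1, -0.8, 30, 10, 0, 0, 0, 1.1, -0.8, 38, 10, 0, 0, 0, 1.1, -0.8, 38, 10, 0, 0, 0, 1.1, -0.8, 38, 10]
}}

```text
time_s: 9.15
tcp_pos: [0.553, -0.0292, 0.1605]
eef_rot: [-0.0, 0.996, 0.09, -0.001]
contact_force: [0.3, 0.2, -3.0]
grip_width: 0.0166
```

```bash
python3 - <<'E'
from cov import *
cap("scene","s6",(160,120,400,300),3)
cap("top","t6",(220,120,420,310),3)
P,R=pose();print(P,rel(pw(0,0,.128),100.5),r.get_state()['contact_force'])
cov("scene","s6",None);cov("top","t6",None)
E
```

```text
[ 0.55326035 -0.02902356  0.16087242] (array([-0.05,  0.09, -0.16]), array([-0.4, -0.2, 32.9])) [ 0.14505852 -0.08254726 -2.26518144]
scene 713 z med 0.13648979638668596 [0.11368241 0.13912457] ((555.3338623046875, -25.31458282470703), (103.23041534423828, 137.9012451171875), 10.63821792602539) local ext x [-0.048   0.0536] y [-0.0652  0.0711]
tilt [-0.009 -0.001  0.142]
top 269 z med 0.13703092921611065 [0.13300016 0.14119839] ((542.752197265625, 24.60243797302246), (98.10089111328125, 27.576393127441406), 8.212019920349121) local ext x [-0.0488  0.0486] y [0.0399 0.0678]
tilt [ 0.008 -0.034  0.133]
```

View pics/s6.png

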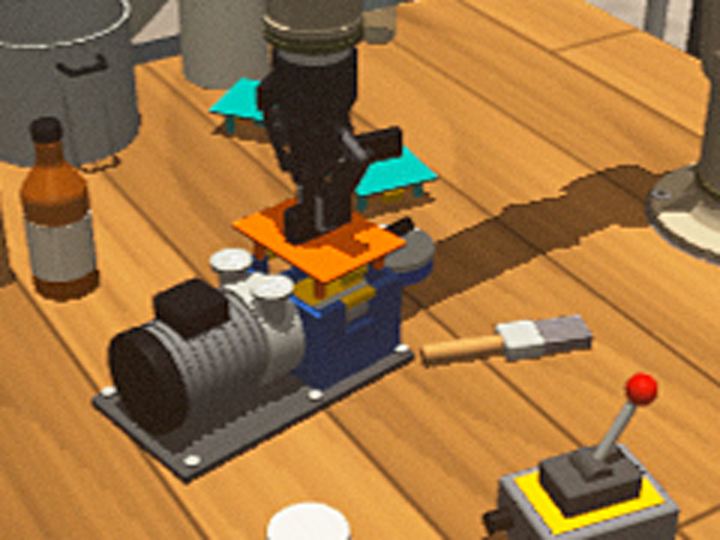

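Call:
{"api": "apply_moves", "payload": {
  "motion": [0, 0, 0, 0, 0, 6, 10, 0, 0, 0, 0, 0, 12, 10, 0, 0, 0, 0, 0, 16, 10, 0, 0, 0, 0, 0, 16, 10]
}}

```text
time_s: 9.65
tcp_pos: [0.5531, -0.0296, 0.1443]
eef_rot: [-0.0, 0.996, 0.09, -0.001]
contact_force: [0.4, -1.2, -3.2]
grip_width: 0.017
```

Call:
{"api": "apply_moves", "payload": {
  "motion": [0, 0, 0, 0, 0, 4, 10, 0, 0, 0, 0, 0, 8, 10, 0, 0, 0, 0, 0, 12, 10, 0, 0, 0, 0, 0, 15, 10, 0, 0, 0, 0, 0, 18, 10, 0, 0, 0, 0, 0, 20, 10, 0, 0, 0, 0, 0, 21, 10, 0, 0, 0, 0, 0, 21, 10]
}}

```text
time_s: 10.45
tcp_pos: [0.5527, -0.0295, 0.1241]
eef_rot: [-0.0, 0.996, 0.09, -0.001]
contact_force: [-5.3, -1.9, 9.6]
grip_width: 0.0171
```

```bash
python3 - <<'E'
from cov import *
cap("scene","s7",(160,120,400,300),3)
cap("top","t7",(220,120,420,310),3)
print(r.get_state()['contact_force'])
cov("scene","s7",None);cov("top","t7",None)
E
```

```text
[-5.57791995 -1.10555062  9.76010722]
scene 580 z med 0.10034880656079491 [0.09741762 0.10333759] ((552.969482421875, -26.029708862304688), (99.62274169921875, 137.27664184570312), 9.567556381225586) local ext x [-0.0481  0.0509] y [-0.0653  0.0711]
tilt [ 0.002 -0.004  0.099]
top 245 z med 0.10038721452173342 [0.09617171 0.10496055] ((542.5858764648438, 23.991682052612305), (97.87590789794922, 27.039321899414062), 9.814228057861328) local ext x [-0.0484  0.0483] y [0.0405 0.0665]
tilt [-0.001 -0.012  0.101]
```

View pics/s7.png

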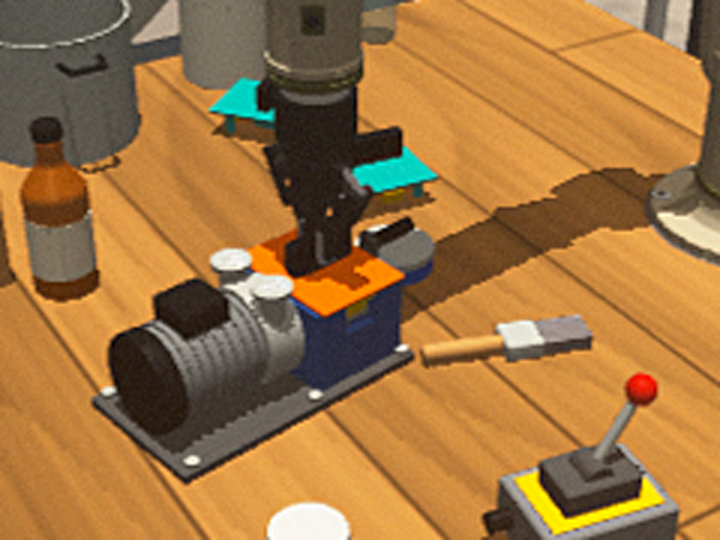

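Call:
{"api": "apply_moves", "payload": {
  "motion": [0, 0, 0, 0, 0, 2, 10, 0, 0, 0, 0, 0, 3, 10, 0, 0, 0, 0, 0, 3, 10, 0, 0, 0, 0, 0, 3, 10]
}}

```text
time_s: 10.95
tcp_pos: [0.5527, -0.0295, 0.124]
eef_rot: [0.0, 0.996, 0.09, -0.001]
contact_force: [-14.0, -2.2, 25.7]
grip_width: 0.0169
```

Call:
{"api": "apply_moves", "payload": {
  "motion": [0, 0, 0, 0, 0, -1, 10, 0, 0, 0, 0, 0, -2, 10, 0, 0, 0, 0, 0, -2, 10, 0, 0, 0, 0, 0, -2, 40, 0, 0, 0, 0, 0, -2, 40, 0, 0, 0, 0, 0, -2, 40, 0, 0, 0, 0, 0, -2, 40]
}}

```text
time_s: 11.65
tcp_pos: [0.5528, -0.0294, 0.1261]
eef_rot: [0.0, 0.996, 0.09, -0.001]
contact_force: [-0.2, -0.1, 1.0]
grip_width: 0.0398
```

Call:
{"api": "apply_moves", "payload": {
  "motion": [0, 0, 0, 0, 0, -40, 40, 0, 0, 0, 0, 0, -90, 40, 0, 0, 0, 0, 0, -130, 20, 0, 0, 0, -40, -130, -140, 0, 0, 0, 0, -40, -180, -140, 0, 0, 0, 0, -40, -180, -140, 0, 0, 0, 0, -40, -180, -140, 0, 0, 0, 0, -40, -180, -140, 0]
}}

```text
time_s: 12.45
tcp_pos: [0.4791, 0.1469, 0.267]
eef_rot: [-0.001, 0.996, 0.095, -0.0]
contact_force: [0.4, -0.6, 0.4]
grip_width: 0.0
```

```bash
python3 - <<'E'
from cov import *
cap("scene","s8",(180,160,320,280),5)
cap("top","t8",(220,120,420,310),3)
cov("scene","s8",None);cov("top","t8",None)
P,R=pose();print(P,R.as_matrix().round(3))
f=np.load("t8.npz");p=f['p'];X=cloud("top",f['d']);a=np.radians(10.5);L=(X[...,:2]-PO)@np.array([[np.cos(a),-np.sin(a)],[np.sin(a),np.cos(a)]])
m=(p.max(-1)<80)&(L[...,0]<-.08)&(L[...,0]>-.12)&(X[...,2]>.06)&(X[...,2]<.12)&(abs(L[...,1])<.08);print(m.sum(),np.median(L[m],0))
E
```

```text
scene 623 z med 0.10014852527759362 [0.09745264 0.10313477] ((551.6800537109375, -26.61492919921875), (102.79676055908203, 136.83995056152344), 10.639785766601562) local ext x [-0.0491  0.0498] y [-0.0656  0.0709]
tilt [ 0.003 -0.001  0.099]
top 1593 z med 0.10003587898177072 [0.09612208 0.10420194] ((551.425537109375, -27.597671508789062), (98.53044891357422, 132.708740234375), 10.379772186279297) local ext x [-0.0494  0.0475] y [-0.0643  0.0662]
tilt [-0.002  0.001  0.101]
[0.48125833 0.14129027 0.26624655] [[ 0.983  0.181 -0.001]
 [ 0.181 -0.983 -0.001]
 [-0.001  0.001 -1.   ]]
81 [-0.099027    0.00268675]
```

View pics/s8.png

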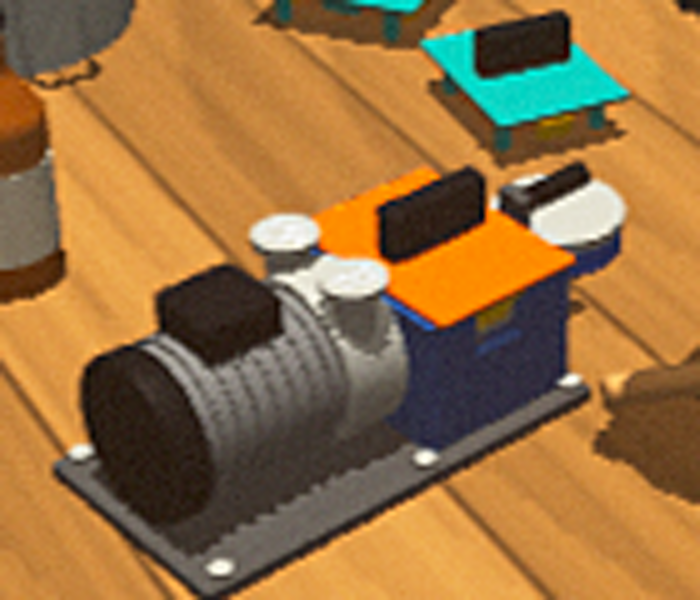

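View pics/t8.png

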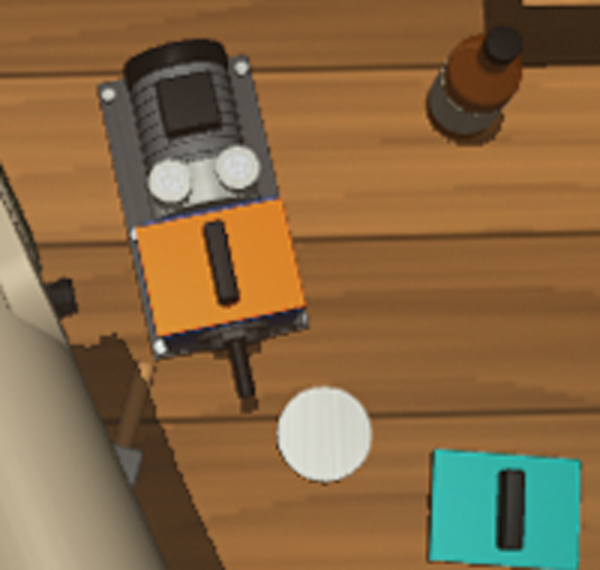

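The cover sits level at z ≈ 0.100, as it should when home, and stayed down after release; the handle is unmoved. Now the lever.

```bash
cat >> h.py <<'E'
def iw(x,y,z):
    a=np.radians(-9.4);return np.array([.4955+x*np.cos(a)-y*np.sin(a),.311+x*np.sin(a)+y*np.cos(a),z])
E
python3 - <<'E'
from h import *
print(rel(iw(-.085,0,.2),80.6),rel(iw(-.085,0,.139),80.6))
E
```

```text
(array([ 0.06,  0.03, 19.83]), array([ -35.2, -193.2,   66.1])) (array([ 0.06,  0.03, 19.83]), array([ -35.2, -193.3,  127.1]))
```

Call:
{"api": "apply_moves", "payload": {
  "motion": [0, 0, 8, -35, -50, 0, 0, 0, 0, 16, -35, -100, 0, 0, 0, 0, 19.8, -35, -150, 0, 0, 0, 0, 19.8, -35, -193, 20, 0, 0, 0, 19.8, -35, -193, 60, 0, 0, 0, 19.8, -35, -193, 66, 0, 0, 0, 19.8, -35, -193, 66, 0, 0, 0, 19.8, -35, -193, 66, 0]
}}

```text
time_s: 13.35
tcp_pos: [0.4137, 0.3232, 0.2013]
eef_rot: [0.0, 0.997, -0.083, 0.0]
contact_force: [0.0, -0.5, 0.7]
grip_width: -0.0001
```

```bash
python3 - <<'E'
from h import *
cap("scene","s9",(260,150,460,320),3.5)
print(pose()[0]);
for x,z in((-.085,.139),(-.055,.139),(.016,.139)): print(rel(iw(x,0,z),80.6))
E
```

```text
[0.41376426 0.32359916 0.20178487]
(array([-0.  , -0.1 , -0.16]), array([-2.4, -0.9, 62.8]))
(array([-0.  , -0.1 , -0.16]), array([27.6, -1. , 62.8]))
(array([-0.  , -0.1 , -0.16]), array([98.6, -1.2, 63. ]))
```

View pics/s9.png

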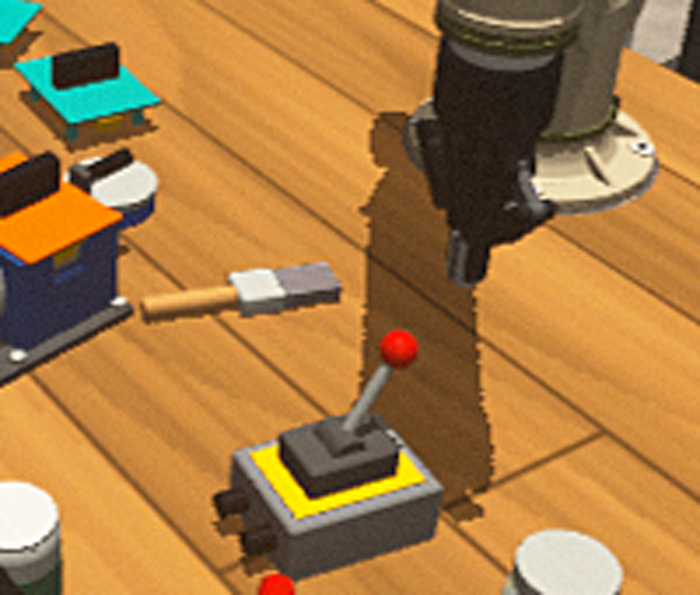

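Call:
{"api": "apply_moves", "payload": {
  "motion": [0, 0, 0, -2, -1, 40, 0, 0, 0, 0, -2, -1, 63, 0, 0, 0, 0, -2, -1, 63, 0, 0, 0, 0, 10, -1, 63, 0, 0, 0, 0, 20, -1, 63, 0, 0, 0, 0, 30, -1, 63, 0, 0, 0, 0, 40, -1, 63, 0, 0, 0, 0, 50, -1, 63, 0, 0, 0, 0, 60, -1, 63, 0, 0, 0, 0, 70, -1, 63, 0, 0, 0, 0, 80, -1, 63, 0, 0, 0, 0, 88, -1, 63, 0, 0, 0, 0, 94, -1, 63, 0, 0, 0, 0, 97, -1, 63, 0, 0, 0, 0, 97, -1, 63, 0]
}}

```text
time_s: 14.9
tcp_pos: [0.5098, 0.3084, 0.1388]
eef_rot: [0.0, 0.997, -0.083, 0.001]
contact_force: [0.1, 0.4, -0.2]
grip_width: 0.0003
```

```bash
python3 - <<'E'
from h import *
cap("scene","s10",(260,150,460,320),3.5)
E
```

```text
(no output)
```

View pics/s10.png

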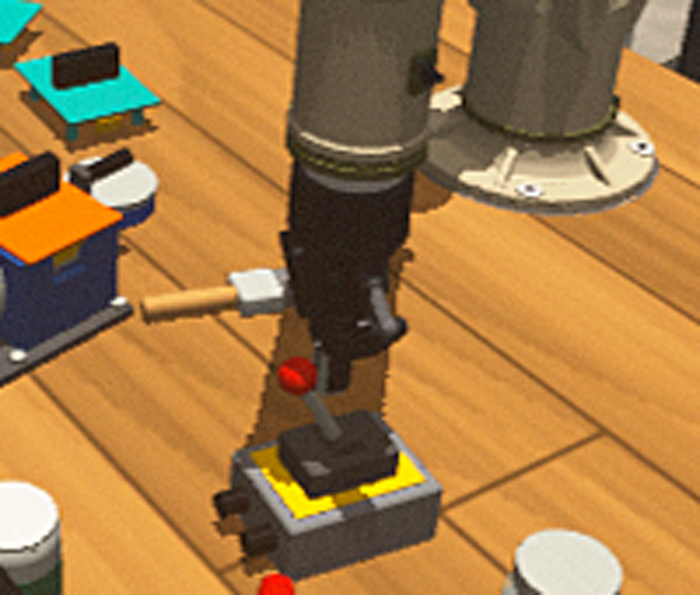

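The lever is over and looks close to its stop. I'll push a few millimetres more until there is resistance, then back off.

Call:
{"api": "apply_moves", "payload": {
  "motion": [0, 0, 0, 2, 0, 0, 0, 0, 0, 0, 4, 0, 0, 0, 0, 0, 0, 6, 0, 0, 0, 0, 0, 0, 6, 0, 0, 0]
}}

```text
time_s: 15.35
tcp_pos: [0.5112, 0.3087, 0.1387]
eef_rot: [0.001, 0.997, -0.082, -0.002]
contact_force: [-16.3, -1.3, 8.3]
grip_width: -0.0001
```

Resistance of 16 N means it is at the stop. Now I'll back off and retreat.

Call:
{"api": "apply_moves", "payload": {
  "motion": [0, 0, 0, -10, 0, 0, 0, 0, 0, 0, -30, 0, 0, 0, 0, 0, 0, -60, 0, -20, 0, 0, 0, 0, -90, 0, -60, 0, 0, 0, 0, -90, 0, -110, 0, 0, 0, 0, -90, 0, -130, 0, 0, 0, 0, -90, 0, -130, 0, 0, 0, 0, -90, 0, -130, 0]
}}

```text
time_s: 16.15
tcp_pos: [0.4231, 0.3236, 0.2692]
eef_rot: [0.001, 0.997, -0.082, -0.002]
contact_force: [-0.5, -0.4, -0.8]
grip_width: 0.0002
```

```bash
python3 - <<'E'
from cov import *
cap("scene","s11");cap("top","t11")
cov("scene","s11",None);cov("top","t11",None)
for n,t in(("top","t11"),("scene","s11")):
    f=np.load(t+".npz");p=f['p'];X=cloud(n,f['d']);hsv=cv2.cvtColor(p,cv2.COLOR_RGB2HSV);H,S,V=[hsv[...,i].astype(int) for i in range(3)]
    m=(((H<5)|(H>175))&(S>200)&(V>90)&(X[...,2]>.1))&(X[...,1]>.2)&(X[...,1]<.42)&(X[...,0]>.3)&(X[...,0]<.6)
    v,u=np.nonzero(m)
    if len(v): c,rad=cv2.minEnclosingCircle(np.stack([u,v],1).astype(np.float32));print(n,"knob",c,ray(n,*c,.142),iw(.038,0,.142))
print(r.get_state()['contact_force'])
E
```

```text
scene 617 z med 0.1003945047380774 [0.09743357 0.10352123] ((551.8682861328125, -26.27947998046875), (102.7614517211914, 136.79298400878906), 10.639785766601562) local ext x [-0.0496  0.05  ] y [-0.0652  0.0711]
tilt [0.005 0.002 0.098]
top 1596 z med 0.10017658212877578 [0.09605201 0.10440772] ((551.4006958007812, -27.592430114746094), (98.51911163330078, 132.69346618652344), 10.37976360321045) local ext x [-0.0494  0.0475] y [-0.0642  0.0662]
tilt [0.002 0.003 0.099]
top knob (163.0, 215.0) [0.53521087 0.30531294 0.142     ] [0.53298974 0.30479361 0.142     ]
scene knob (344.7391357421875, 256.34783935546875) [0.53111719 0.3020185  0.142     ] [0.53298974 0.30479361 0.142     ]
[-0.21384838  0.30139432 -0.47095817]
```

View pics/s11.png

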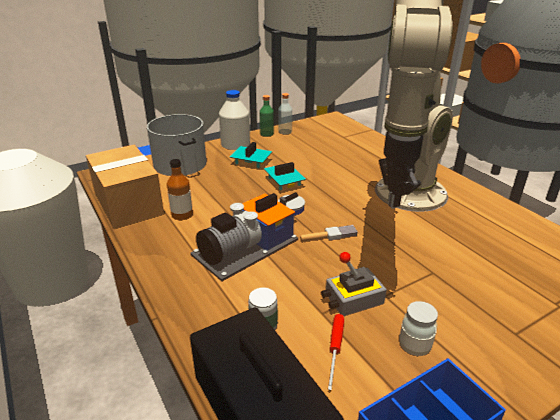

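View pics/t11.png

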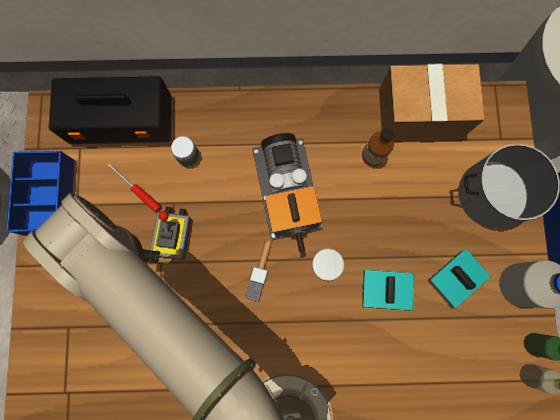

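Both views show the knob on the far side (scene (345,256), top (163,215)), matching the thrown position. The cover is home, the bystanders in view are unmoved and the arm is clear, so I'm handing in.

```bash
python3 -c "
from bench import order
print(order.hand_in())"
```

```text
the job is handed in; nothing more can be done
None
```

I parked the pump as asked and handed in at about 16 s; the hand-in gives no verdict.

- **Shaft:** I pinched the crank handle and led it from about 0.67 rad to flat-up. In the last check the handle was about 2–3 mm off centre, roughly 0.05 rad, and pressing the cover on did not move it.
- **Cover:** I gripped the orange cover by its rib, lowered it into the opening, and pressed it home with about 10 N, then 26 N to be sure. Its top reads 0.100 m, where 0.101 m is fully home. It is level, within about 2 mm of centre, square within 0.02 rad, and stayed down after I let go.
- **Lever:** I pushed it over until it met about 16 N at its stop. The knob was then within about 3.5 mm of its thrown position in both views.
- **Surroundings:** The bystanders in view look unmoved. The jar was behind the arm in the last top view but looks unmoved in the scene view. The arm touched nothing at the end.

**Checks that disagreed or fell short:**
- The scene camera reads the cover 1–2 mm further to the pump's +y side than the top camera does. I went by the top camera.
- The tabs' return was not measured. The +y tab shows in its window, but the −y tab was out of sight, so I judged it only from the cover's height and its staying down.

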